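# Load the filter blade and hold the sprung shutter open at its mark

## Robot

A 7-joint arm with a two-finger parallel gripper is mounted at the origin on the work surface; the furniture and walls round the work are solid. World frame = base frame: x ahead of the robot, y to its left, z up, the work surface at z = 0. Lengths are in m, angles in rad, forces in N, time in s.
With the tool pointing down it reaches from about 0.35 to 0.9 m from the base axis. Payload 7.2 kg.
Tool frame: the origin (TCP) lies on the centre line of the jaws, within the pads' length; the fingertips stand 19 mm ahead of it and the grasp point (between the pads) is the TCP (bot.tip_reach is the distance from the TCP to the fingertips, in m); z points along the fingers, y is the line along which they close (so a half turn about z gives the same grasp; the last joint's range is limited). The gripper opens to 88 mm and grips with 3 to 60 N. Pads are 20 mm wide; open, the fingers measure 115 mm over their backs; the gripper's body (75 mm by 178 mm) begins 61 mm behind the grasp point.
Start: joints at [-1.314, 0.411, -0.013, 1.596, 0.006, 1.134, -0.082], TCP at [0.199, 0.592, 0.242] pointing down, gripper open.
Joint ranges: [-2.95, 2.95], [-0.29, 1.99], [-1.47, 1.44], [0.14, 2.54], [-1.03, 4.17], [0.13, 1.85], [-2.86, 2.86]. Speed limits (rad/s): [2.39, 2.39, 3.01, 3.01, 3.14, 3.14, 3.14].

## Interface

Orientations are given as a unit quaternion [x, y, z, w].
In Python, from plant import bot gives the robot as it stands. Calls block until the motion is done:
- bot.move_to(position, orientation): joint-space move of the TCP to a pose.
- bot.move_straight(position, orientation=None, v=0.15, guard=None): straight line of the TCP; orientation=None keeps the orientation; v is the mean speed in m/s. With guard (N) it stops when the force on the tool has changed by that much, and returns True; else False.
- bot.move_joints(angles): joint-space move.
- bot.ungrasp() and bot.clamp(grip_force=None): open the fingers fully, or close them until they stop; grip_force is the grip in N (None keeps the last).
- bot.dwell(seconds).
- bot.solve_ik(position, orientation): joint angles nearest the present ones, or None.
- bot.snapshot(name): name is "side" or "top" or "wrist"; returns (picture, depth): 420x560x3 uint8, red, green, blue; 420x560 float32, m along the optical axis (not along the pixel's ray), 0 where there is no reading.
- bot.get_calibration(name): a dict with "fx", "fy", "cx", "cy" (pixels), "dist" ([k1, k2, p1, p2, k3] as OpenCV has them; the pictures are not rectified), "rvec" (rotation vector, rad) and "tvec" (3), from world to camera coordinates, as OpenCV has them. Camera axes: x right, y down, z forward; pixel columns grow to the right and rows downward; lengths in m; the calibration is good to about 2 mm. A picture is of the moment at which its call begins: read the wrist's pose just before it. get_calibration takes no time and is no camera call; for the wrist camera it gives the pose at the moment of the call.
A pose or a line that the arm cannot do raises bot.IKError and nothing moves.
- bot.sign_off(): hands the job in; it is judged then, once.
Readings, each from a call of its own:
- bot.read_time(): time.
- bot.read_q(): joint angles.
- bot.read_dq(): joint speeds.
- bot.read_joint_torque(): joint torques, N m.
- bot.read_tcp_pos(): TCP position.
- bot.read_eef_rot(): TCP orientation.
- bot.read_ft_force(): force on the tool from outside, world axes, zero at the start.
- bot.read_moment(): the same for the moment, N m.
- bot.read_width(): finger opening in m.
- bot.read_gripper_force(): force on a finger pad.
Only numpy, scipy, OpenCV 4.12 (cv2) and the standard library are available. Lean on these libraries where they do the work, as an engineer would, in place of code of your own. Each camera call takes 0.05 s, during which the arm holds its last target. There are 200 camera calls.

## Task

Lift the flat filter blade by its black grip out of its parking stand and slide it down into the slot in the top of the shutter gate until its shoulder rests on the gate, then let go of it. Then pull the gate's spring-return shutter out by its upright black handle until the pointer is level with the index mark on the rail beside it, and keep holding it there: the job ends with the handle still in the gripper, since the shutter snaps back if it is released. Leave the other things on the table where they stand.

Things in the scene. Friction and masses are not known exactly. Their poses are not given: they have to be found in the camera images.
- gate: Shutter gate, bolted to the table: aluminium base plate (x -132 to 88, y -60 to 36, 10 mm thick) with a grey housing (x 0 to 80, y -25 to 25 mm, top 60 mm above the table) that has a round black light port on each cheek. Origin: on the table under the middle of the housing's front face; x points into the housing, away from the handle; y to its left, z up.
- slot (a point): Centre of the slot's mouth in the housing's top, 60 mm above the table, at (40, 10, 60) mm in the gate's frame; axes as the gate's. The slot is 46 mm long (x), 7 mm wide (y), 43 mm deep, with a 2 mm chamfer.
- blade_grip (a point): Middle of the upright black grip, 30 (x) x 10 (y) x 29 mm, of the loose aluminium filter blade (60 g), z up. The shoulder bar below, 58 x 14 x 8 mm, has its underside 23 mm below this point; the blade, 44 mm wide (x), 5 mm thick (y), ends 63 mm below it. Same either way round. Starts upright in the parking stand; fully in the gate this point is 23 mm above the slot's mouth.
- stand: Fixed white parking stand, 74 (x) x 44 (y) x 50 mm on a foot 100 x 64 x 8 mm. Origin: centre of its underside. The blade stands in a slot along its x, 40 mm deep in it, the shoulder on the stand's top. (A fixed microscope, 0.43 m tall, stands about x 0.24 to 0.63, y -0.30 to -0.08 m in the robot's frame, right of the work: pass over or in front of it.)
- shutter (a joint): How far the shutter is pulled out of the gate, m: 0 closed to 0.060 at its stop, along the gate's -x (the pointer travels exactly as far). A spring draws it shut: about 2.5 N at 0, 100 N/m more as it opens (about 6 N at 35 mm); let go, it closes.
- handle (a point): Point at which to grip the shutter's upright black handle, 68 mm above the table: a tab 12 mm thick (x) by 24 mm wide (y), reaching from 19 to 85 mm above the table. Shut, its middle is 51 mm in front of the housing (gate x = -51, y = -2 mm). Axes as the gate's. It moves with the shutter.
- pointer (a point): Tip of the shutter's small steel pointer, a bar 4 mm thick (x) that sticks out at the right (gate -y) of the handle's foot, 23 mm above the table. Gate x = -51 mm when shut. Moves with the shutter; axes as the gate's.
- mark (a point): Tip of the index mark: a 4 mm thick dark steel fin on a small fixed rider with a brass thumbscrew, on the rail at the base plate's right edge, 23 mm above the table. Axes as the gate's. It stands 22 to 48 mm out (gate -x) from the shut pointer. The pointer is level with it when both have the same gate x; their tips are then 2 mm apart.
- oil_bottle_mid (a point): Bystander: small brown bottle, 29 mm across, 62 mm tall; point half-way up. Leave alone.
- sample_cup_1_mid (a point): Bystander: white cup with a lid, 66 mm across, 62 mm tall; point half-way up. Leave alone.
- beaker_small_mid (a point): Bystander: small clear beaker, 52 mm across, 66 mm tall; point half-way up. Leave alone.
Things that resemble listed ones, but are neither listed nor needed, are in the scene too. Of the things shaped like the part that bears blade_grip, the aluminium one is meant.

How it is judged:
By the outcome, as a careful person would: the job done as asked, in the order asked, and still so for the second after the job is handed in, while the arm keeps its last pose, push and grip.
It also fails if it takes over 61 s, if anything falls off the work surface, if the arm or the gripper's body presses on something with over 40 N, if the wrist force passes 120 N, or if a joint passes its speed limit or range.

## Working session

There is one attempt and no reset: what is moved stays moved. The work goes in short steps, each a Python script; the robot and the scene stay as the last script left them, time stands still between calls to the robot, and variables do not carry over. Pictures are saved under pics/ and viewed, at most 10 in all, crops included, and the job is handed in when it is done.

```bash
mkdir -p pics; python3 - <<'E'
from plant import bot
import cv2,numpy as np
for n in("side","top"):
    p,d=bot.snapshot(n); cv2.imwrite(f"pics/{n}0.png",p[:,:,::-1]); np.savez(f"{n}0.npz",p=p,d=d)
    c=bot.get_calibration(n); R=cv2.Rodrigues(np.array(c["rvec"]))[0]; print(n,c["fx"],c["cx"],c["cy"],c["dist"],-R.T@np.array(c["tvec"]).ravel(),R[2])
print(bot.read_time(),bot.read_eef_rot())
E
```

```text
side 500.2407366067838 275.45376563039724 213.45998077560762 [-0.06102189  0.          0.          0.          0.        ] [0.43676161 1.03780103 0.57444426] [ 0.06046937 -0.82544485 -0.56123458]
top 432.2234662570096 281.54630027054674 214.52027158041116 [-0.00854588  0.          0.          0.          0.        ] [0.37824197 0.30404706 0.90462512] [ 0.11032512 -0.04501377 -0.99287569]
0.1 [ 1.61660526e-01  9.86846169e-01 -7.14508038e-04 -5.93355610e-05]
```

View pics/side0.png

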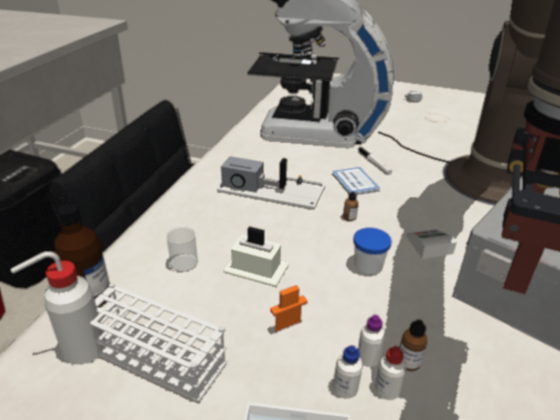

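View pics/top0.png

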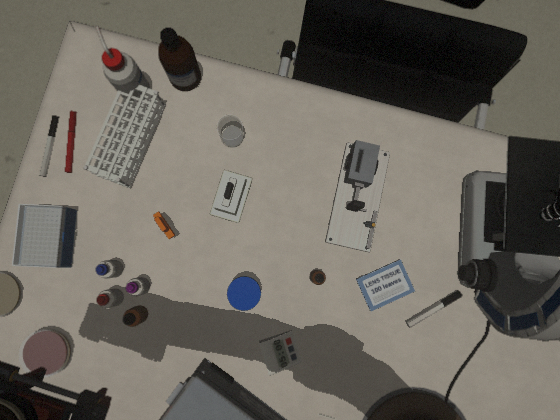

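The side view shows the gate at (243,175) with its handle at (283,172), and the stand with the black grip at (257,237). In the top view the gate housing is at (362,162), the handle at (355,200), the rail with the brass rider at (372,222), and the stand with the grip at (231,190). There are two blade-like things: the orange one lying at (164,225), and the black-gripped one in the stand at (231,190). The one in the stand fits, and I'll confirm it in a crop.

```bash
python3 - <<'E'
import cv2,numpy as np
t=cv2.imread("pics/top0.png")
a=cv2.resize(t[165:225,205:258],None,fx=7,fy=7,interpolation=cv2.INTER_CUBIC)
b=cv2.resize(t[132:252,320:396],None,fx=4.9,fy=4.9,interpolation=cv2.INTER_CUBIC)
H=590
o=np.zeros((H,800,3),np.uint8);o[:a.shape[0],:a.shape[1]]=a;o[:min(H,b.shape[0]),375:375+b.shape[1]]=b[:H]
cv2.imwrite("pics/crop1.png",o)
E
cat > h.py <<'E'
from plant import bot
import cv2,numpy as np
from scipy.spatial.transform import Rotation as Ro
def ray(c,px,z):
    K=np.array([[c["fx"],0,c["cx"]],[0,c["fy"],c["cy"]],[0,0,1]])
    u=cv2.undistortPoints(np.array(px,float).reshape(-1,1,2),K,np.array(c["dist"])).reshape(-1,2)
    R=cv2.Rodrigues(np.array(c["rvec"]))[0];o=-R.T@np.array(c["tvec"]).ravel()
    d=np.c_[u,np.ones(len(u))]@R
    return o+d*((z-o[2])/d[:,2])[:,None]
def down(yaw): # tool z down, closing axis y at world angle yaw
    y=np.array([np.cos(yaw),np.sin(yaw),0]);z=np.array([0,0,-1.]);return Ro.from_matrix(np.c_[np.cross(y,z),y,z]).as_quat()
E
```

```text
(no output)
```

View pics/crop1.png

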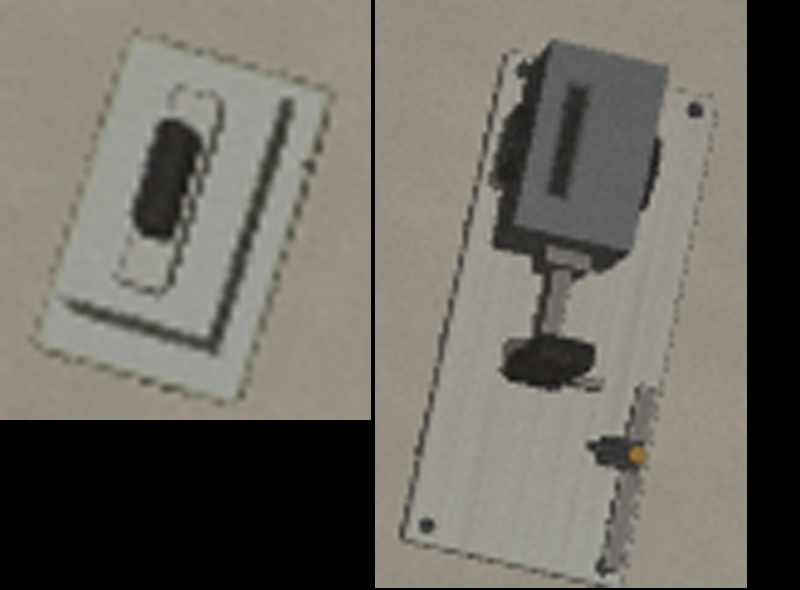

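The crop confirms it: a black grip on an aluminium shoulder stands in the white stand, crop (167,180), and the orange one is the decoy. The gate slot is at crop (568,140), the pointer tip at (602,384) and the mark tip at (590,446).

```bash
python3 - <<'E'
from h import *
np.set_printoptions(precision=4,suppress=True)
c=bot.get_calibration("top")
A=lambda l,z:ray(c,[(u/7+204.6,v/7+164.6) for u,v in l],z)
B=lambda l,z:ray(c,[((u-375)/4.9+319.6,v/4.9+131.6) for u,v in l],z)
ang=lambda d:np.degrees(np.arctan2(d[1],d[0]))
g=A([(167,180)],.0875)[0]; f=A([(135,33),(333,93),(237,405),(35,343)],.008)
print("grip",g,"foot c",f.mean(0),"sizes",np.linalg.norm(f[0]-f[1]),np.linalg.norm(f[1]-f[2]),"yaw",ang(f[0]-f[3]),ang(f[1]-f[2]))
s=A([(195,85),(140,293)],.058);print("shoulder",s.mean(0),np.linalg.norm(s[0]-s[1]),ang(s[0]-s[1]))
h=B([(553,40),(669,67),(631,249),(515,222)],.06);print("house c",h.mean(0),np.linalg.norm(h[0]-h[1]),np.linalg.norm(h[1]-h[2]),ang(h[0]-h[3]),ang(h[1]-h[2]))
p=B([(505,50),(717,95),(400,541)],.01);print("plate",np.linalg.norm(p[0]-p[1]),np.linalg.norm(p[0]-p[2]),ang(p[0]-p[2]))
yaw=np.arctan2(*(p[0]-p[2])[1::-1]);M=np.array([[np.cos(yaw),-np.sin(yaw)],[np.sin(yaw),np.cos(yaw)]])
o1=h.mean(0)[:2]-M@[.04,0];o2=(p[1]+p[2])[:2]/2-M@[-.022,-.012]
print("gate origin from house, plate",o1,o2)
o=o1
for n,q in(("slot",B([(568,140)],.06)),("handle",B([(548,362)],.085)),("ptr",B([(602,384)],.023)),("mark",B([(590,446)],.023))):print(n,q[0],"gate",M.T@(q[0,:2]-o))
for x in (g[:2],o1+M@[.04,.01],o1+M@[-.09,0]):
  for y in(yaw,yaw+np.pi/2,yaw-np.pi/2,yaw+np.pi):
    for z in(.09,.25): 
      q=bot.solve_ik([*x,z],down(y));print(np.round(x,3),round(y,2),z,None if q is None else np.round(q,2))
E
```

```text
grip [0.516  0.3678 0.0875] foot c [0.5181 0.3685 0.008 ] sizes 0.06208093525704643 0.09822596168746724 yaw -17.270697184737422 -16.97147079068504
shoulder [0.5185 0.3699 0.058 ] 0.061254794838236794 -14.411208815926308
house c [0.5797 0.0986 0.06  ] 0.04939119093245623 0.07853903043724664 -13.229152621013307 -13.618536923444244
plate 0.09515134052403341 0.21974668457668878 -13.343097945387813
gate origin from house, plate [0.5408 0.1078] [0.5408 0.109 ]
slot [0.5813 0.1086 0.06  ] gate [0.0393 0.0101]
handle [0.4861 0.125  0.085 ] gate [-0.0571  0.0041]
ptr [0.4848 0.0887 0.023 ] gate [-0.05   -0.0316]
mark [0.4584 0.0946 0.023 ] gate [-0.077  -0.0318]
[0.516 0.368] -0.23 0.09 [-0.93  0.6   0.34  1.73 -0.25  0.85 -0.72]
[0.516 0.368] -0.23 0.25 [-0.98  0.43  0.4   1.58 -0.18  1.16 -0.77]
[0.516 0.368] 1.34 0.09 [-0.74  0.58  0.07  1.72 -0.05  0.84  0.68]
[0.516 0.368] 1.34 0.25 [-0.76  0.42  0.09  1.57 -0.04  1.16  0.68]
[0.516 0.368] -1.8 0.09 [-1.14  0.66  0.65  1.75 -0.5   0.9  -2.08]
[0.516 0.368] -1.8 0.25 [-1.18  0.48  0.7   1.6  -0.33  1.18 -2.21]
[0.516 0.368] 2.91 0.09 [-0.
[... 499 characters left out ...]
-0.32  1.15 -1.77]
[0.582 0.108] 2.91 0.09 [-0.21  0.52 -0.08  1.82  0.06  0.8   2.59]
[0.582 0.108] 2.91 0.25 [-0.32  0.35  0.07  1.67 -0.03  1.12  2.67]
[0.453 0.129] -0.23 0.09 [-0.77  0.38  0.48  2.14 -0.28  0.68 -0.33]
[0.453 0.129] -0.23 0.25 [-0.87  0.14  0.55  1.97 -0.08  1.05 -0.52]
[0.453 0.129] 1.34 0.09 [-0.59  0.36  0.26  2.13 -0.15  0.67  1.11]
[0.453 0.129] 1.34 0.25 [-0.7   0.13  0.35  1.96 -0.05  1.05  1.02]
[0.453 0.129] -1.8 0.09 [-0.92  0.42  0.68  2.14 -0.41  0.7  -1.77]
[0.453 0.129] -1.8 0.25 [-0.99  0.14  0.69  1.98 -0.11  1.05 -2.06]
[0.453 0.129] 2.91 0.09 [-0.33  0.36 -0.06  2.11  0.03  0.68  2.5 ]
[0.453 0.129] 2.91 0.25 [-0.48  0.14  0.11  1.95 -0.02  1.06  2.55]
```

```bash
python3 - <<'E'
from h import *
bot.move_to([.517,.3685,.2],down(np.radians(73.5)))
c=bot.get_calibration("wrist");p,d=bot.snapshot("wrist")
import pickle;pickle.dump((c,p,d),open("w1.pkl","wb"));cv2.imwrite("pics/w1.png",p[:,:,::-1]);print(bot.read_time(),bot.read_tcp_pos(),c["tvec"])
E
```

```text
1.6 [0.5157626  0.37032521 0.2001288 ] [-0.50217443 -0.39708265  0.24622582]
```

View pics/w1.png

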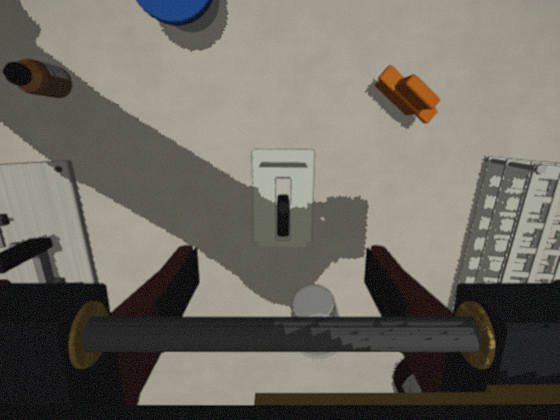

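The wrist view shows the black grip at about (283,215) in the stand (282,198), well aligned between the fingers. The orange decoy is at (408,93).

```bash
python3 - <<'E'
from h import *
import pickle
c,p,d=pickle.load(open("w1.pkl","rb"))
print(bot.read_tcp_pos(), bot.read_time())
r=p[185:250,255:312];m=(r.max(2)<55).astype(np.uint8)
n,l,s,ce=cv2.connectedComponentsWithStats(m)
i=1+np.argmax(s[1:,4]);print(s[1:],ce[1:])
ys,xs=np.where(l==i);q=ray(c,np.c_[xs+255,ys+185],.0875)
(cc,sz,a)=cv2.minAreaRect((q[:,:2]*1000).astype(np.float32));print("grip",cc,sz,a)
r=p[140:255,240:325].astype(int); wh=((r.min(2)>0)&(abs(r[...,0]-r[...,2])<12)).astype(np.uint8)
print("depth grip",d[205:230,278:288].min(), "h",-0)
# foot corners from picture
f=ray(c,[(251,149),(314,150),(311,246),(254,246)],.008);print(f)
E
```

```text
[0.5157626  0.37032521 0.2001288 ] 1.6
[[ 22  10  13  42 473]] [[27.61522199 30.64904863]]
grip (515.6976318359375, 372.9836730957031) (9.542658805847168, 33.971649169921875) 73.40281677246094
depth grip 0.26237082 h 0
[[0.46224298 0.35606833 0.008     ]
 [0.48082451 0.41573491 0.008     ]
 [0.57799852 0.38652534 0.008     ]
 [0.56071539 0.32787032 0.008     ]]
```

```bash
cat >> h.py <<'E'
def goto(pos,rot,n=2,tol=.0005,**k):
    pos=np.array(pos,float);bot.move_straight(pos,rot,**k);cmd=pos.copy()
    for _ in range(n):
        e=pos-np.array(bot.read_tcp_pos())
        if np.linalg.norm(e)<tol:break
        cmd=cmd+e;bot.move_straight(cmd,rot,v=.05)
    return cmd-pos
E
python3 - <<'E'
from h import *
bot.move_to([.5813,.1086,.2],down(np.radians(76.6)))
c=bot.get_calibration("wrist");p,d=bot.snapshot("wrist")
import pickle;pickle.dump((c,p,d),open("w2.pkl","wb"));print(bot.read_time(),bot.read_tcp_pos())
cv2.imwrite("pics/w2.png",p[:,:,::-1])
E
```

```text
2.6917 [0.58103501 0.11120362 0.19996199]
```

View pics/w2.png

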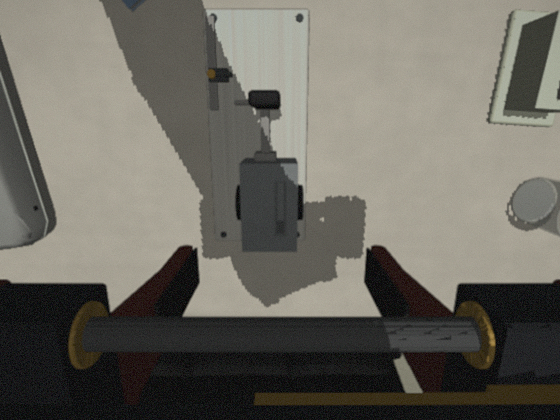

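The wrist view shows the housing top with its slot at about (280,208). The handle top is at (264,99), the pointer at (240,102) and the mark tip at (232,75).

```bash
python3 - <<'E'
from h import *
import pickle
c,p,d=pickle.load(open("w2.pkl","rb"))
g=p[150:262,225:310].max(2)
roi=p[172:246,262:295].max(2);print(np.percentile(roi,[2,10,25,50,75]))
m=(roi<np.median(roi)-14).astype(np.uint8);n,l,s,ce=cv2.connectedComponentsWithStats(m);print(s[1:],ce[1:])
o=cv2.resize(p[60:260,190:320],None,fx=4.5,fy=3,interpolation=cv2.INTER_CUBIC).astype(float)
o=np.clip(255*(o/255)**.6,0,255).astype(np.uint8);cv2.imwrite("pics/w2c.png",o[:,:,::-1][:600])
E
```

```text
[47. 56. 60. 63. 65.]
[[22 12  1  1  1]
 [14 36  1  2  2]
 [22 38  1  1  1]
 [15 42  1  1  1]
 [14 49  9 13 66]] [[22.         12.        ]
 [14.         36.5       ]
 [22.         38.        ]
 [15.         42.        ]
 [18.07575758 54.83333333]]
```

View pics/w2c.png

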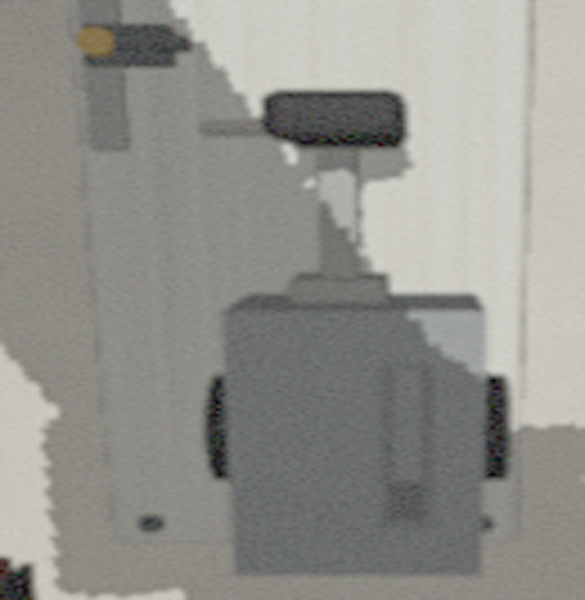

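```bash
python3 - <<'E'
from h import *
import pickle
np.set_printoptions(precision=4,suppress=True)
c,p,d=pickle.load(open("w2.pkl","rb"))
B=lambda l,z:ray(c,[(190+u/4.5-.4,60+v/3-.33) for u,v in l],z)[:,:2]
s=B([(388,362),(428,362),(428,520),(388,520)],.06);print("slot",s.mean(0),np.linalg.norm(s[0]-s[1]),np.linalg.norm(s[1]-s[2]))
h=B([(227,308),(484,308),(481,573),(236,573)],.06);ang=lambda d:np.degrees(np.arctan2(d[1],d[0]))
print("house",h.mean(0),np.linalg.norm(h[0]-h[1]),np.linalg.norm(h[1]-h[2]),ang(h[3]-h[0]),ang(h[2]-h[1]),ang(h[1]-h[0])-90)
y=np.radians(-13.4);M=np.array([[np.cos(y),-np.sin(y)],[np.sin(y),np.cos(y)]])
o=(h.mean(0)+s.mean(0)-M@[0,.01])/2-M@[.04,0];print("origin",o)
print("slot from house",h.mean(0)+M@[0,.01])
for n,q in(("ptr",B([(200,127)],.023)),("mark",B([(190,44)],.023)),("handle",B([(336,116)],.085)),("slot",s.mean(0)[None])):print(n,q[0],M.T@(q[0]-o))
E
```

```text
slot [0.5803 0.1116] 0.007628374537539866 0.04763013168852829
house [0.5788 0.1017] 0.04831749132495068 0.07994489361856537 -13.875663110241556 -13.007369564992567 -13.307918334695927
origin [0.5395 0.111 ]
slot from house [0.5811 0.1114]
ptr [0.4832 0.0911] [-0.0501 -0.0324]
mark [0.46   0.0954] [-0.0737 -0.0336]
handle [0.4911 0.1207] [-0.0492 -0.0018]
slot [0.5803 0.1116] [0.0396 0.01  ]
```

```bash
python3 - <<'E'
from h import *
import pickle
c,p,d=pickle.load(open("w1.pkl","rb"))
s=ray(c,[(283,178),(283,240)],.058);print("shoulder",s.mean(0),np.linalg.norm(s[0]-s[1]))
R=down(np.radians(73.4))
bot.move_to([.518,.371,.14],R)
print(goto([.518,.371,.081],R,v=.1,n=2),bot.read_tcp_pos())
f0=np.array(bot.read_ft_force());bot.clamp(15)
print(bot.read_width(),np.array(bot.read_ft_force())-f0,bot.read_moment(),bot.read_tcp_pos(),bot.read_gripper_force(),bot.read_time())
E
```

```text
shoulder [0.5183584  0.37239431 0.058     ] 0.056700496716196314
[-4.35289668e-04  3.01229895e-05 -3.79282518e-04] [0.51776571 0.37133176 0.08127447]
0.010051019418700333 [1.76258333 0.06282085 0.50980446] [-0.00948139 -0.01093253  0.01831941] [0.51756041 0.37102589 0.08059853] 14.999111294746399 5.9333
```

```bash
python3 - <<'E'
from h import *
bot.clamp(30)
R0=down(np.radians(73.4));p=np.array(bot.read_tcp_pos())
bot.move_straight(p+[0,0,.07],R0,v=.1)
R=down(np.radians(76.6))
bot.move_to([.5803,.1102,.16],R)
print(goto([.5803,.1102,.137],R,v=.08,tol=.0003,n=3),bot.read_tcp_pos(),bot.read_width())
f0=np.array(bot.read_ft_force())
cmd=np.array([.5803,.1102,.137])
hit=bot.move_straight([.5803,.1102,.115],R,v=.03,guard=5)
print(hit,bot.read_tcp_pos(),np.array(bot.read_ft_force())-f0,bot.read_moment(),bot.read_time())
p,d=bot.snapshot("side");cv2.imwrite("pics/s2.png",cv2.resize(p[120:220,190:320],None,fx=4,fy=4,interpolation=cv2.INTER_CUBIC)[:,:,::-1])
E
```

```text
[ 1.18300955e-04 -3.56386838e-05 -2.72204354e-05] [0.58050469 0.11008897 0.1370457 ] 0.010396780820932119
False [0.58042382 0.11022393 0.11511439] [-1.19512203 -2.28045347 -0.37800512] [ 0.00859461  0.02726283 -0.03380242] 10.1167
```

```bash
python3 - <<'E'
from h import *
R=down(np.radians(76.6))
hit=bot.move_straight([.5803,.1102,.0895],R,v=.03,guard=6)
print(hit,bot.read_tcp_pos(),bot.read_ft_force(),bot.read_width(),bot.read_time())
E
```

```text
True [0.57994215 0.1101084  0.09052652] [-0.35685286  0.12517732  4.95043083] 0.009994411900172355 10.9333
```

```bash
python3 - <<'E'
from h import *
import pickle
R=down(np.radians(76.6))
bot.ungrasp();p=np.array(bot.read_tcp_pos());bot.move_straight(p+[0,0,.06],R,v=.15)
bot.move_to([.478,.100,.145],R)
c=bot.get_calibration("wrist");p,d=bot.snapshot("wrist");pickle.dump((c,p,d),open("w3.pkl","wb"))
px,_=cv2.projectPoints(np.array([[.4825,.090,.023],[.459,.0945,.023],[.58,.111,.06]]),np.array(c["rvec"]),np.array(c["tvec"]),np.array([[c["fx"],0,c["cx"]],[0,c["fy"],c["cy"]],[0,0,1]]),np.array(c["dist"]))
print(px.reshape(-1,2),bot.read_tcp_pos(),bot.read_time());u,v=px[:2,0].mean(0).astype(int)
x0,y0=max(u-70,0),max(v-90,0)
o=p[y0:y0+180,x0:x0+240];print(x0,y0);o=cv2.resize(o,None,fx=3.3,fy=3.3,interpolation=cv2.INTER_CUBIC)
o=(255*(o/255.)**.6).astype(np.uint8);cv2.imwrite("pics/w3.png",o[:,:,::-1])
E
```

```text
[[269.76039164 222.82635068]
 [268.17057369 194.60893529]
 [323.33631803 344.63229571]] [0.47818037 0.10011681 0.14459233] 13.2833
198 118
```

View pics/w3.png

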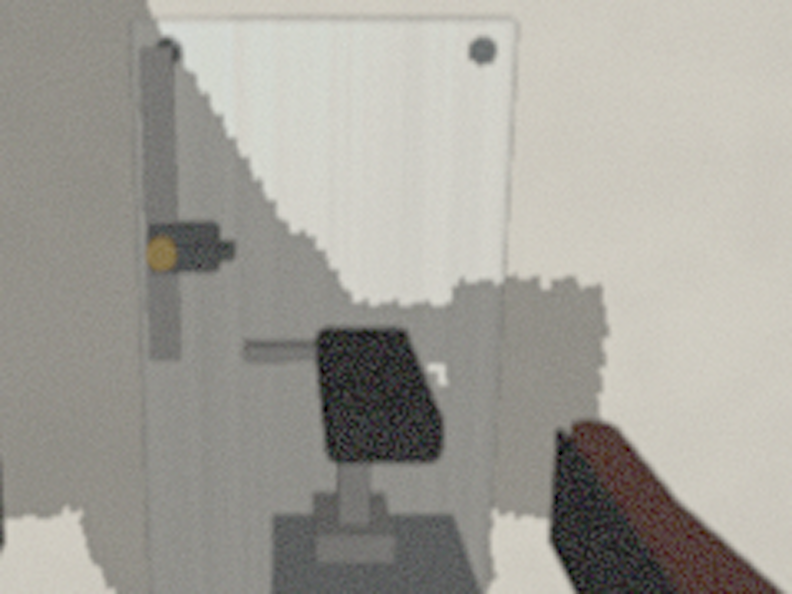

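The close view shows the pointer tip at crop (245,350) and the mark fin's tip at crop (235,250), with the handle at (375,395).

```bash
python3 - <<'E'
from h import *
import pickle
np.set_printoptions(precision=4,suppress=True)
c,p,d=pickle.load(open("w3.pkl","rb"))
B=lambda l,z:ray(c,[(198+u/3.3-.35,118+v/3.3-.35) for u,v in l],z)[:,:2]
y=np.radians(-13.4);M=np.array([[np.cos(y),-np.sin(y)],[np.sin(y),np.cos(y)]]);o=np.array([.5395,.1096])
q=B([(245,350),(235,250),(245,340),(235,241),(245,361),(235,259)],.023);print(((q-o)@M))
ht=B([(328,455),(440,455)],.085);print("handle top near edge",(ht-o)@M, np.linalg.norm(ht[0]-ht[1]))
R=down(np.radians(76.6))
h=o+M@[-.0505,-.002]
bot.move_straight([*h,.11],R,v=.15)
print(goto([*h,.068],R,v=.1,n=2),bot.read_tcp_pos())
f0=np.array(bot.read_ft_force());bot.clamp(40)
print(bot.read_width(),M.T@(np.array(bot.read_ft_force())-f0)[:2],bot.read_tcp_pos(),(np.array(bot.read_tcp_pos())[:2]-o)@M,bot.read_time())
E
```

```text
[[-0.0501 -0.0305]
 [-0.0758 -0.0328]
 [-0.0528 -0.0305]
 [-0.0781 -0.0328]
 [-0.0472 -0.0305]
 [-0.0735 -0.0328]]
handle top near edge [[-0.0474 -0.0124]
 [-0.0474  0.0098]] 0.022169910381523963
[-0.0002  0.0002 -0.0004] [0.49   0.1196 0.0682]
0.023879975282553874 [-0.1724 -2.7043] [0.4896 0.1192 0.0676] [-0.0508 -0.0022] 15.525
```

```bash
python3 - <<'E'
from h import *
import pickle
R=down(np.radians(76.6));y=np.radians(-13.4);ux=np.array([np.cos(y),np.sin(y),0])
p0=np.array(bot.read_tcp_pos());print(p0)
print(goto(p0-.0256*ux,R,v=.04,n=3,tol=.0003),(p0-np.array(bot.read_tcp_pos()))@ux,np.array(bot.read_ft_force())@ux,bot.read_width(),bot.read_time())
O=[]
for n in("wrist","top","side"):
    c=bot.get_calibration(n);p,d=bot.snapshot(n);pickle.dump((c,p,d),open(f"{n}4.pkl","wb"))
    K=np.array([[c["fx"],0,c["cx"]],[0,c["fy"],c["cy"]],[0,0,1]])
    px,_=cv2.projectPoints(np.array([[.4585,.093,.023]]),np.array(c["rvec"]),np.array(c["tvec"]),K,np.array(c["dist"]))
    u,v=px[0,0].astype(int);h=25 if n!="wrist" else 50;x0,y0=u-h,v-h;print(n,x0,y0)
    O.append(cv2.resize(p[y0:y0+2*h,x0:x0+2*h],(266,266),interpolation=cv2.INTER_CUBIC))
o=np.hstack(O);o=cv2.resize((255*(o/255.)**.6).astype(np.uint8),(798,266));cv2.imwrite("pics/c4.png",o[:,:,::-1])
E
```

```text
[0.48959661 0.11923089 0.06755092]
[0. 0. 0.] 0.025743368279294375 4.7969688681983635 0.023656528537923997 16.3167
wrist 175 200
top 339 197
side 272 155
```

View pics/c4.png

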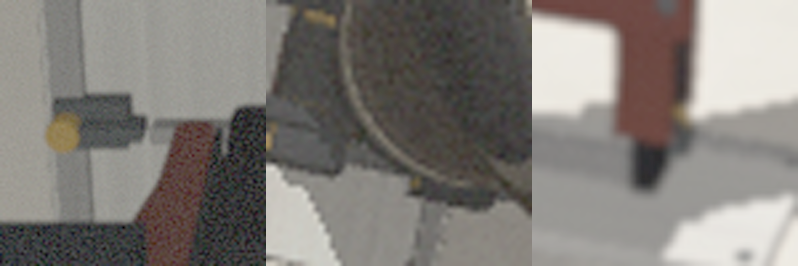

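The wrist crop shows the fin tip at (140,128) and the pointer tip at (155,131), nearly level. The top and side views are blocked by the arm, so I'll take a final enlarged crop.

```bash
python3 - <<'E'
import pickle,cv2,numpy as np
c,p,d=pickle.load(open("wrist4.pkl","rb"))
o=cv2.resize(p[230:262,195:255],None,fx=13,fy=13,interpolation=cv2.INTER_CUBIC)
o=(255*(o/255.)**.6).astype(np.uint8);cv2.imwrite("pics/c5.png",o[:,:,::-1])
E
```

```text
(no output)
```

View pics/c5.png

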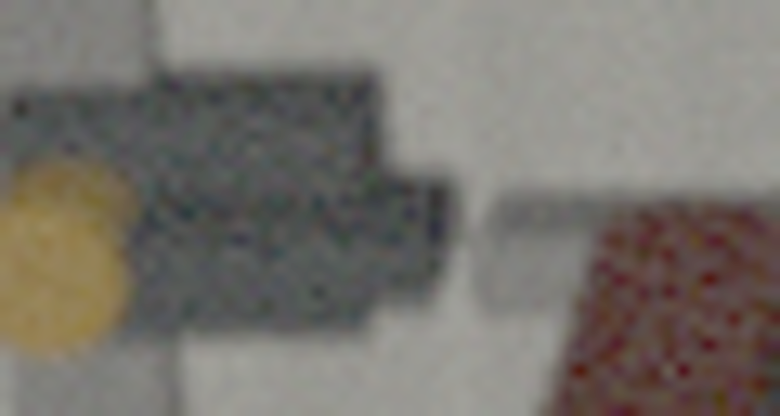

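The enlarged crop shows the fin spanning rows 175–303 and the pointer 193–310. At about 0.05 mm per crop pixel, the pointer is roughly 0.5 mm short, so I'll pull 0.5 mm further.

```bash
python3 - <<'E'
from h import *
import pickle
R=down(np.radians(76.6));y=np.radians(-13.4);ux=np.array([np.cos(y),np.sin(y),0])
p0=np.array([.48959661,.11923089,.06755092])
# integrate small correction on actual displacement
t=p0-.02625*ux;cmd=t.copy()
for _ in range(4):
    bot.move_straight(cmd,R,v=.02);bot.dwell(.3)
    e=t-np.array(bot.read_tcp_pos());print(e@-ux)
    if abs(e@ux)<.00012:break
    cmd=cmd+(e@ux)*ux
print((p0-np.array(bot.read_tcp_pos()))@ux,np.array(bot.read_ft_force())@ux,bot.read_width(),bot.read_time())
c=bot.get_calibration("wrist");p,d=bot.snapshot("wrist")
o=cv2.resize(p[222:402-80,150:350],None,fx=4,fy=4,interpolation=cv2.INTER_CUBIC)
o=(255*(o/255.)**.6).astype(np.uint8)
a=cv2.resize(p[230:262,195:255],None,fx=6,fy=6,interpolation=cv2.INTER_CUBIC);a=(255*(a/255.)**.6).astype(np.uint8)
C=np.zeros((600,800,3),np.uint8);C[:192,:360]=a
s,_=bot.snapshot("side");b=cv2.resize(s[140:210,200:320],None,fx=6,fy=5.6,interpolation=cv2.INTER_CUBIC);C[200:592,:720]=b
cv2.imwrite("pics/c6.png",C[:,:,::-1])
E
```

```text
-3.0024319824526027e-05
0.026280024319824537 4.297742379212591 0.023367279985031686 17.0167
```

View pics/c6.png

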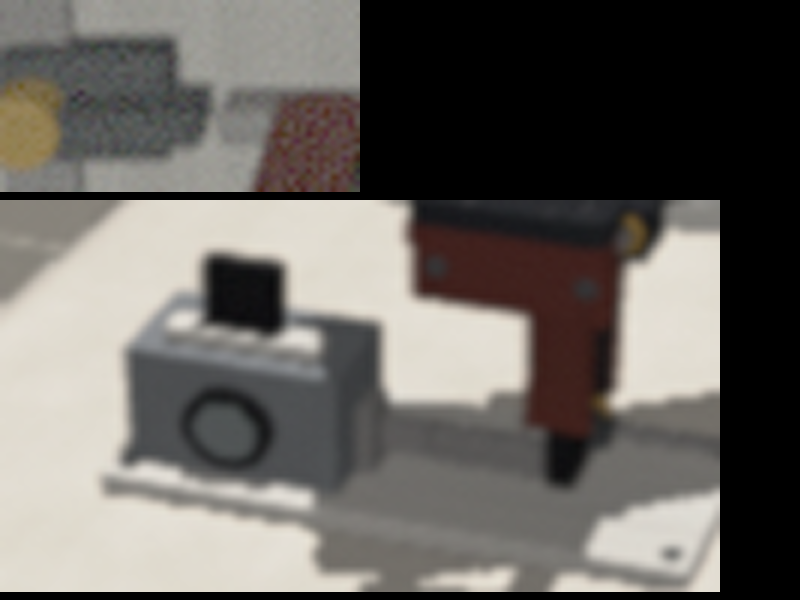

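The blade's shoulder is flush on the gate. The fin (rows 85–143) and the pointer (rows 88–143) are level, and the handle is held, so I'm handing in.

```bash
python3 -c "
from plant import bot
print(bot.read_width(),bot.read_gripper_force(),bot.read_tcp_pos());print(bot.sign_off())"
```

```text
0.023941382765354027 39.99910891056061 [0.46403287 0.12527526 0.06754946]
the job is handed in; nothing more can be done
None
```

I handed the job in at about 17 s: the aluminium blade is seated in the gate slot and released, and the shutter is pulled out about 26 mm, held in the gripper with the pointer level with the mark to within about 0.5 mm by camera.

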